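Screw the sprung press foot down onto a board

TASK

First push the loose board along the bed of the bench press until its end butts against the end stop under the foot. Then wind the handwheel clockwise (a good full turn, hand over hand, since the lamp bar is in the way on one side) until the sprung foot bears on the board and is pushed about half-way up into its sleeve; never drive the foot all the way in. Leave it like that and do not knock over the glue bottle or the spray can.

Things in the scene. Friction and masses are not known exactly. Their poses are not given: they have to be found in the camera images.
- press: Grey C-shaped screw press, fixed. Origin on the table under the vertical screw axis. Base plate 150 mm (x) by 360 mm (y -160 to +200), 12 mm thick. Column 60 x 40 mm at y = -142 mm, 340 mm high; an arm 50 mm wide, top 234 mm up, runs from it along +y to the screw axis.
- wheel_centre (a point): Centre of the dark steel handwheel (axis vertical), on the screw axis, 256 mm above the press origin, mid-height of spokes and rim; axes as the press. Outside diameter 200 mm; round rim 16 mm thick (inner radius 84 mm); hub radius 18 mm, top 12 mm above; three equal round spokes 12 mm thick, 120 degrees apart. The press arm and its nut boss (radius 28 mm) lie 21 mm below.
- lamp_end (a point): Underside of the free end of an aluminium lamp bar, 34 mm wide and 16 mm thick, that reaches from the column top over the wheel: 320 mm up, y = -60 to -124 mm in the press frame. Fingers from above cannot pass there; the +y half of the wheel is free.
- spoke (a point): Point on the centre line of one of the three spokes, 55 mm from the wheel axis; turns with the wheel. The spokes are alike.
- wheel (a joint): Angle of the handwheel, rad, growing clockwise seen from above; starts between 0.2 and 1, limit 13. Clockwise lowers the ram, 6.37 mm per rad (40 mm a turn). Friction holds the wheel (about 0.15 N m, so 3 N at 50 mm radius): it stays where it is left.
- sleeve_end (a point): Centre of the lower end of the aluminium sleeve (diameter 40 mm) on the ram, which comes down with the ram, on the screw axis.
- foot_face (a point): Centre of the underside of the sprung foot, a dark steel disc of 48 mm diameter and 6 mm thickness on a 16 mm stem that slides up into the sleeve. Relaxed it hangs 24 mm below the sleeve end (18 mm of bare stem); pushed half-way in, 16 mm below (10 mm of bare stem). Before winding it is 40 to 52 mm above the board's top.
- foot (a joint): How far the foot is pushed up into its sleeve, m: 0 relaxed, 0.016 fully in; half-way is 0.008. Spring 0.3 N/mm, 1.2 N preload.
- bed: Steel bed of the press; height differs from job to job. Origin on the screw axis, 36 mm below the bed's top face; axes as the press. The top runs from y = -55 to +195 mm, between two side guides 84 mm apart (x = +-42 to +-52) and 10 mm high, from y = -48 to +192 mm. Along y the board slides between them.
- stop_face (a point): Middle of the face of the end stop, at bed-top level, at y = -40 mm in the bed frame. The face looks to the bed's +y; the stop is 22 mm high, 84 mm wide. The end of the board must butt against it; the board's centre is then at y = +60 mm in the bed frame.
- board: Loose pale wooden board 80 mm (its x) by 200 mm (its y) by 35 mm thick, 0.36 kg, lying between the bed's guides, 55 to 90 mm short of the stop; its far end sticks out over the +y end of the bed. Origin: centre of its underside.
- glue: White glue bottle, 60 mm in diameter, 170 mm high, standing; bystander. Origin: centre of its underside.
- spray: Blue spray can, 66 mm in diameter, 190 mm high, standing; bystander. Origin: centre of its underside.

How it is judged:
On the way, in this order (a step that is already met when the one before it is completed fails the run):
1. the board is pushed home: its end within 3 mm of the end stop (y of board in the frame of bed between 0.056 and 0.063 m and z of board in the frame of bed below 0.0385 m and angle between board's own z axis and vertical below 0.03 rad), for 0.2 s.
2. the wheel has been wound a full turn clockwise (value of joint wheel above 7.28 rad), for 0.05 s.
At the end, for the whole second after the job is handed in: The board lies flat on the bed with its end within 3 mm of the stop; the foot rests on it, pushed 4 to 12 mm into its sleeve; wheel and board are at rest (all of step 1 and value of joint foot between 0.004 and 0.012 m and z of foot_face in the frame of board between 0.032 and 0.037 m and linear speed of board below 0.01 m/s and velocity of joint wheel between -0.05 and 0.05 rad/s); the robot touches nothing.
It fails at once if the foot is driven (nearly) fully into its sleeve, over 14.5 mm (value of joint foot above 0.0145 m).
It fails at once if the glue bottle or spray can is knocked over (angle between any of glue, spray's own z axis and vertical above 0.5 rad).
It also fails if it takes over 72 s, if anything falls off the work surface, if the arm or the gripper's body presses on something with over 40 N, if the wrist force passes 120 N, or if a joint passes its speed limit or range.

ROBOT

A 7-joint arm with a two-finger parallel gripper is mounted at the origin on the work surface. World frame = base frame: x ahead of the robot, y to its left, z up, the work surface at z = 0. Lengths are in m, angles in rad, forces in N, time in s.
With the tool pointing down it reaches from about 0.425 to 0.975 m from the base axis. Payload 16.7 kg.
Tool frame: the origin (TCP) lies at the very end of the fingers, on their centre line; the grasp point (between the pads) lies 19 mm behind it; z points along the fingers, y is the line along which they close (so a half turn about z gives the same grasp; the last joint's range is limited). The gripper opens to 85 mm and grips with 20 to 120 N. Pads are 22 mm wide; open, the fingers measure 114 mm over their backs; the gripper's body (76 mm by 85 mm) begins 54 mm behind the grasp point. The pads swing forward as they close: fully open they stand 13 mm farther back than shut.
Start: joints at [1.188, 0.426, 0.074, 1.606, -0.034, 1.111, -0.067], TCP at [0.156, -0.657, 0.231] pointing down, gripper open.
Joint ranges: [-2.85, 2.85], [-0.5, 2.14], [-1.23, 1.37], [0.21, 2.46], [-1.02, 4.16], [0.16, 2.05], [-2.73, 2.73]. Speed limits (rad/s): [1.89, 1.89, 2.39, 2.39, 3.01, 3.01, 3.01].

INTERFACE

Orientations are given as a rotation vector (axis times angle).
In Python, from rig import arm gives the robot as it stands.
- The arm moves only by the tool move_arm, never from a script. Its argument "deltas" is a list that holds one entry, the list of rows, each a list of 5 numbers: the shift along the world's x, y, z in m, then the turn about the world's z in rad, then the opening, from -1 (shut) to 1 (fully open). In form: [[[x, y, z, spin, hand], ...]]. A call has 1 to 10 rows; each row is the pose to reach, as a shift and turn from the pose commanded when the call began; what a row does not reach only later rows make up. A row lasts 1/12 s, in which the tool goes at most 41.7 mm and 7.16 degrees, less where a joint would pass 70% of its speed; a pose out of reach is approached as far as the arm can. A call with a gripper value outside its range is refused whole. The fingers move at their own pace and stop on an object; "grip_force" is the grip in N (left out, the last holds). Time passes only in rows, so rows that repeat a pose let the fingers close. It gives the time, the measured TCP pose, the force, the opening and the grip force at its end, in the units of the state.
- arm.get_obs(): the state, without advancing time (a new reading comes with each control period).
- arm.capture(name): name is "scene" or "side" or "wrist"; returns a dict with "frame" (420x560x3 uint8, red, green, blue), "range_z" (420x560 float32, m along the optical axis (not along the pixel's ray), 0 where there is no reading), "vfov" (degrees; the focal length in pixels is half the picture's height over the tangent of half this angle, whatever the lens; pixels are square), "cx", "cy" (the principal point, pixels), "rvec" (rotation vector, rad) and "tvec" (3), from world to camera coordinates, as OpenCV has them. Camera axes: x right, y down, z forward; pixel columns grow to the right and rows downward; lengths in m; the calibration is good to about 2 mm. A picture is of the moment at which its call begins.
- arm.job_done(): hands the job in; it is judged then, once.
Trained networks look in a picture, given as the dict that the camera call returned (one of the last four; its "shot" number tells which), for a name from the list of things; names that differ only in an ending like _2 or _b are one class to them, and where a whole thing is asked for, a point or a joint stands for the part that bears it (a point fixed in the world has none). Each returns a list of dicts, best first, with "score" (0 to 1); they miss things now and then, are a little off and sometimes report something else, mostly with a low value. They report only what shows in the picture. A call takes as long as a camera call.
- arm.boxes_of(picture, name): "box" ([left, top, width, height] in pixels, round what is visible of it).
The state is a dict: "t": time; "q": joint angles; "qvel": joint speeds; "tau": joint torques, N m; "tcp_pos": TCP position; "eef_rot": TCP orientation; "wrist_force": force on the tool from outside, world axes, zero at the start; "torque": the same for the moment, N m; "opening": finger opening in m; "gripper_force": force on a finger pad.
Only numpy, scipy, OpenCV 4.12 (cv2) and the standard library are available. Lean on these libraries where they do the work, as an engineer would, in place of code of your own. Each camera call takes 0.05 s, during which the arm holds its last target. There are 200 camera calls.

## Working session

There is one attempt and no reset: what is moved stays moved. The work goes in short steps, Python scripts to look and compute and a tool call to move; the robot and the scene stay as the last step left them, time stands still between calls to the robot, and variables do not carry over. Pictures are saved under pics/ and viewed, at most 10 in all, crops included, and the job is handed in when it is done.

Besides the shell and the picture viewer there is one more tool, called after "Call:" as a command line: name --argument value ..., lists and objects as JSON in quotes. move_arm: Moves the arm, as the interface text tells. Its arguments: {"type":"object","properties":{"deltas":{"type":"array"},"grip_force":{"type":"number"}},"required":["deltas"]}

```bash
mkdir -p pics; ls; cat > h.py <<'E'
import numpy as np, cv2
from rig import arm
def K(p):
    f=210/np.tan(np.radians(p['vfov'])/2); return f
def world(p,u,v,z=None):
    "pixel arrays -> world with range_z"
    f=K(p); u=np.asarray(u);v=np.asarray(v)
    if z is None: z=p['range_z'][v.astype(int),u.astype(int)]
    c=np.stack([(u-p['cx'])/f*z,(v-p['cy'])/f*z,z],-1)
    R=cv2.Rodrigues(np.array(p['rvec'],float))[0]
    return (c-np.array(p['tvec']).ravel())@R
def cloud(p):
    v,u=np.mgrid[0:420,0:560]; return world(p,u,v)
def proj(p,X):
    R=cv2.Rodrigues(np.array(p['rvec'],float))[0]; c=np.atleast_2d(X)@R.T+np.array(p['tvec']).ravel()
    return np.c_[c[:,0]/c[:,2]*K(p)+p['cx'],c[:,1]/c[:,2]*K(p)+p['cy']]
E
python3 - <<'E'
from h import *
s=arm.get_obs(); print(s['t'],s['tcp_pos'],s['eef_rot'],s['opening'])
ims=[]
for n in('scene','side'):
    p=arm.capture(n); ims.append(p['frame'][:,:,::-1]); np.savez(f'{n}.npz',**p)
    R=cv2.Rodrigues(np.array(p['rvec'],float))[0]; print(n,'cam at',-R.T@np.array(p['tvec']).ravel(), p['vfov'])
    cl=cloud(p)
    for o in('press','wheel','board','bed','foot_face','sleeve_end','lamp_end','glue','spray'):
        b=arm.boxes_of(p,o)[:2]
        print(o,[(np.round(x['box']),round(x['score'],2)) for x in b])
cv2.imwrite('pics/a.png',ims[0]);cv2.imwrite('pics/b.png',ims[1])
E
```

```text
pics
0.0 [ 0.15562709 -0.6563785   0.23060309] [-3.11906181e+00 -3.64746697e-01  3.79985214e-04] 0.08533647612711175
scene cam at [1.16200231 0.0839377  1.00687972] 55.45085889804951
press [(array([214., 143., 136., 126.]), 0.7), (array([261., 213.,  87.,  48.]), 0.5)]
wheel [(array([262., 212.,  87.,  48.]), 0.74), (array([243., 153.,  79.,  61.]), 0.72)]
board [(array([286., 216.,  75.,  36.]), 0.72)]
bed [(array([263., 214.,  85.,  43.]), 0.8)]
foot_face [(array([274., 213.,  17.,   8.]), 0.39)]
sleeve_end [(array([121., 155.,  38.,  61.]), 0.53), (array([277., 202.,  17.,  21.]), 0.51)]
lamp_end [(array([261., 214.,  88.,  45.]), 0.75), (array([216., 142., 134., 127.]), 0.59)]
glue [(array([431., 221.,  38.,  42.]), 0.83), (array([276., 214.,  14.,   6.]), 0.71)]
spray [(array([118., 159.,  38.,  59.]), 0.86)]
side cam at [0.62482839 0.7053419  1.52726514] 47.14060730164374
press [(array([264., 135.,  62., 155.]), 0.87)]
wheel [(array([258., 170.,  65.,  59.]), 0.64)]
board [(array([278., 228.,  31.,  63.]), 0.73), (array([276.,  93.,  20.,  44.]), 0.48)]
bed [(array([274., 215.,  40.,  72.]), 0.75)]
foot_face []
sleeve_end []
lamp_end [(array([259., 138.,  65., 153.]), 0.87)]
glue []
spray [(array([258., 139.,  65., 152.]), 0.69), (array([278.,  92.,  18.,  44.]), 0.65)]
```

View pics/a.png

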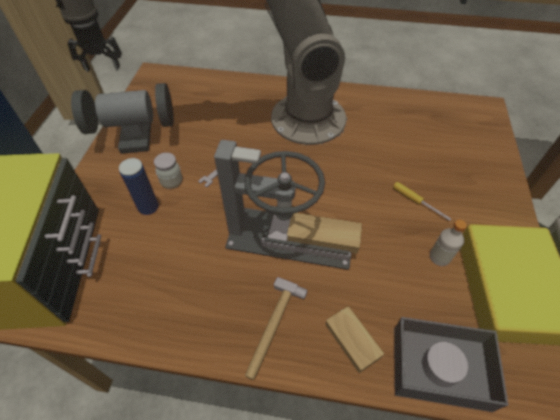

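View pics/b.png

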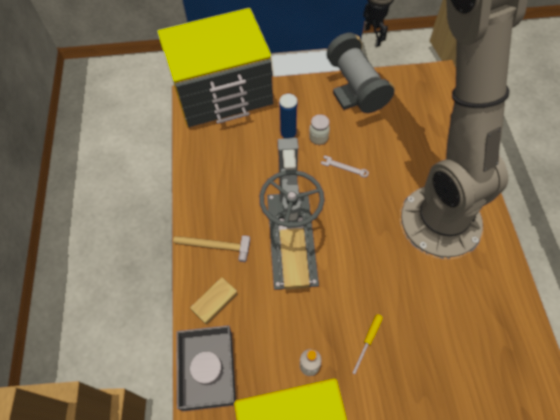

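Scene: the press has its column at (230,190), the wheel centred at about (285,183) and the board sticking out to the right, towards +y, at (325,233). Glue is at (447,243) and the spray can at (140,187). The loose block at (355,338) is a distractor. Side: wheel at (291,199), board at (294,260).

```bash
cat > m.py <<'E'
from h import *
from scipy.optimize import least_squares
for n in('scene','side'):
    p=dict(np.load(n+'.npz')); C=cloud(p); F=p['frame'].astype(int)
    ok=p['range_z']>0
    print(n,'table',np.median(C[ok&(abs(C[...,2])<.02)][:,2]))
    box=dict(scene=(205,135,160,140),side=(250,125,85,175))[n]
    m=np.zeros((420,560),bool); m[box[1]:box[1]+box[3],box[0]:box[0]+box[2]]=1
    m&=ok
    P=C[m]
    W=P[(P[:,2]>.24)&(P[:,2]<.27)]
    # rim circle
    r=None; c=np.median(W[:,:2],0)
    for _ in range(20):
        d=np.hypot(*(W[:,:2]-c).T); s=W[abs(d-.092)<(.03 if _<8 else .012)]
        c=least_squares(lambda q:np.hypot(*(s[:,:2]-q).T)-.092,c,loss='soft_l1',f_scale=.003).x
    d=np.hypot(*(s[:,:2]-c).T); print('wheel c',c,len(s),d.mean(),np.percentile(d,[5,95]),'ztop',np.percentile(s[:,2],95))
    # spokes
    d=np.hypot(*(W[:,:2]-c).T); q=W[(d>.035)&(d<.078)]; a=np.degrees(np.arctan2(q[:,1]-c[1],q[:,0]-c[0]))
    h,e=np.histogram(a,36,(-180,180)); print('spoke az',[(int(e[i]+5),int(h[i])) for i in range(36) if h[i]>3])
    # column
    h=P[(P[:,2]>.33)&(P[:,2]<.36)]; print('col top',h.mean(0) if len(h) else 0,len(h), h.min(0) if len(h) else 0,h.max(0) if len(h) else 0)
    # wood
    R,G,B=F[...,0],F[...,1],F[...,2]
    hz=np.histogram(P[(P[:,1]>c[1]+.02)][:,2],np.arange(0,.2,.005)); print('z hist',list(zip((hz[1][:-1]*1000).astype(int),hz[0])))
    np.savez(n+'_c.npz',C=C,m=m)
    for o,bx in dict(glue=(425,215,50,55),spray=(115,155,45,65)).items() if n=='scene' else dict(spray=(276,90,24,48),glue=(295,345,32,36)).items():
        q=C[bx[1]:bx[1]+bx[3],bx[0]:bx[0]+bx[2]].reshape(-1,3); q=q[(q[:,2]>.03)&(q[:,2]<.3)]; print(o,np.median(q,0),q.min(0),q.max(0))
E
python3 m.py
python3 - <<'E'
import cv2
a=cv2.imread('pics/a.png')[130:275,205:370];b=cv2.imread('pics/b.png')[125:300,245:340]
a=cv2.resize(a,None,fx=3,fy=3,interpolation=2);b=cv2.resize(b,None,fx=3,fy=3,interpolation=2)
import numpy as np
c=np.zeros((525,495+285,3),'uint8');c[:435,:495]=a;c[:,495:]=b
cv2.imwrite('pics/c.png',c)
E
```

```text
scene table 0.001457654633333276
wheel c [ 0.53618994 -0.00847805] 1345 0.09086928268894945 [0.08377486 0.09764839] ztop 0.2665719188036501
spoke az [(-175, 21), (-165, 36), (-55, 37), (-45, 49), (65, 12), (75, 71), (85, 4)]
col top [ 0.53266688 -0.12603035  0.33805094] 680 [ 0.49562283 -0.17046023  0.33005046] [ 0.55946302 -0.06853629  0.3451962 ]
z hist [(np.int64(0), np.int64(4136)), (np.int64(5), np.int64(308)), (np.int64(10), np.int64(503)), (np.int64(15), np.int64(189)), (np.int64(20), np.int64(57)), (np.int64(25), np.int64(60)), (np.int64(30), np.int64(55)), (np.int64(35), np.int64(59)), (np.int64(40), np.int64(81)), (np.int64(45), np.int64(106)), (np.int64(50), np.int64(237)), (np.int64(55), np.int64(75)), (np.int64(60), np.int64(68)), (np.int64(65), np.int64(66)), (np.int64(70), np.int64(296)), (np.int64(75), np.int64(1378)), (np.int64(80), np.int64(71)), (np.int64(85), np.int64(0)), (np.int64(90), np.int64(0)), (np.int64(95), np.int64(0)), (np.int64(100), np.int64(0)), (np.int64(105), np.int64(0)), (np.int64(110), np.int64(0)), (np.int64(115), np.int64(0)), (np.int64(120), 
[... 1717 characters left out ...]
(115), np.int64(0)), (np.int64(120), np.int64(0)), (np.int64(125), np.int64(0)), (np.int64(130), np.int64(0)), (np.int64(135), np.int64(0)), (np.int64(140), np.int64(0)), (np.int64(145), np.int64(0)), (np.int64(150), np.int64(0)), (np.int64(155), np.int64(0)), (np.int64(160), np.int64(0)), (np.int64(165), np.int64(0)), (np.int64(170), np.int64(0)), (np.int64(175), np.int64(0)), (np.int64(180), np.int64(0)), (np.int64(185), np.int64(0)), (np.int64(190), np.int64(0))]
spray [ 0.49634263 -0.42030852  0.14391355] [ 0.46194757 -0.47939931  0.03017092] [ 0.52744639 -0.40372249  0.19668161]
glue [0.53499979 0.45420551 0.11493033] [0.49309281 0.41474636 0.03011141] [0.56166506 0.50371689 0.17522178]
```

View pics/c.png

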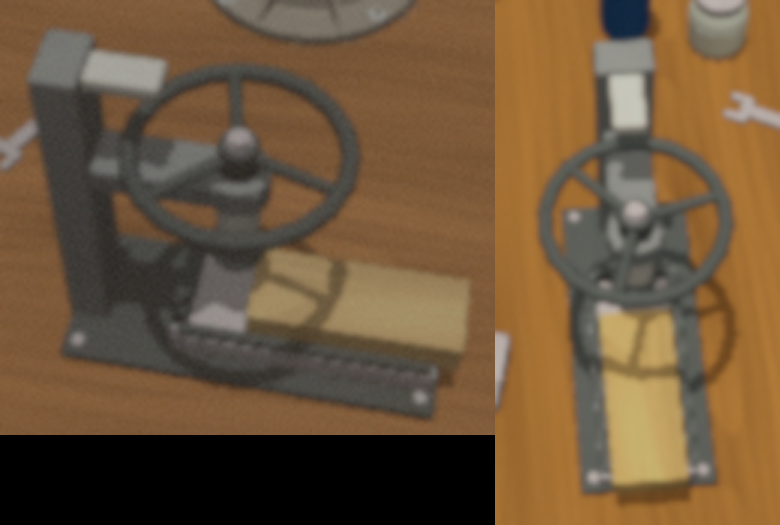

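The crop shows the wheel with spokes at azimuths of about −170°, −50° and 72°, the board end at the right, and the bed nearly along world y.

```bash
cat > b.py <<'E'
from h import *
import sys
def board(n,p=None,y0=.04,box=None):
    if p is None: p=dict(np.load(n+'.npz'))
    C=cloud(p); F=p['frame'].astype(int)
    m=(C[...,2]>.066)&(C[...,2]<.088)&(p['range_z']>0)&(abs(C[...,0]-.54)<.08)&(C[...,1]>y0)&(C[...,1]<.35)&(F[...,0]-F[...,2]>25)
    Q=C[m]; z=np.median(Q[:,2]); Q=Q[abs(Q[:,2]-z)<.005]
    # median filter edges by y bins
    ys=np.arange(y0,Q[:,1].max()-.012,.008); L=[]
    for y in ys:
        s=Q[(Q[:,1]>=y)&(Q[:,1]<y+.008),0]
        if len(s)>4: L.append((y+.004,s.min(),s.max()))
    L=np.array(L); pl=np.polyfit(L[:,0],L[:,1],1);ph=np.polyfit(L[:,0],L[:,2],1)
    ends=[Q[abs(Q[:,0]-x)<.006,1].max() for x in np.median(L[:,1:].mean(1))+np.array([-.025,-.0125,0,.0125,.025])]
    print(n,'z',z,'n',len(Q),'edge',pl,ph,'width',np.median(L[:,2]-L[:,1]),'end y',np.round(ends,4))
    return p
if __name__=='__main__':
    for n in('scene','side'): 
        p=board(n); C=cloud(p)
        # column direction
        m=(C[...,2]>.332)&(C[...,2]<.35)&(abs(C[...,0]-.53)<.06)&(C[...,1]<-.09)&(C[...,1]>-.25)
        Q=C[m]; print(' top piece',Q.min(0),Q.max(0),cv2.minAreaRect((Q[:,:2]*1000).astype(np.float32)))
        b=(C[...,2]>.006)&(C[...,2]<.016)&(abs(C[...,0]-.54)<.1)&(C[...,1]>-.25)&(C[...,1]<.3)
        Q=C[b]; print(' base',cv2.minAreaRect((Q[:,:2]*1000).astype(np.float32)))
E
python3 b.py
```

```text
scene z 0.07679593943871346 n 1478 edge [0.02397386 0.49471471] [0.03698323 0.57320776] width 0.08024147084829603 end y [0.2047 0.2054 0.2061 0.2036 0.2042]
 top piece [ 0.49562283 -0.17046023  0.33213186] [ 0.55946302 -0.09041308  0.3451962 ] ((528.5921630859375, -130.3679962158203), (79.82308197021484, 62.84907531738281), 87.67636108398438)
 base ((543.4534301757812, 29.010971069335938), (193.80172729492188, 546.2514038085938), 1.4846481084823608)
side z 0.07573673507043537 n 1073 edge [0.03105308 0.49670764] [0.03259491 0.57372436] width 0.07703357078461637 end y [0.2102 0.2102 0.2085 0.2085 0.208 ]
 top piece [ 0.49944683 -0.16940994  0.3320299 ] [ 0.55895656 -0.09036582  0.34711625] ((529.257568359375, -129.78370666503906), (78.95249938964844, 59.413780212402344), 89.66577911376953)
 base ((539.71923828125, 24.938232421875), (548.96923828125, 199.16232299804688), 89.89530181884766)
```

Call:
move_arm --deltas '[[[0,0,0.04,0,-1],[0,0,0.08,0,-1],[0,0,0.12,0,-1],[0,0,0.16,0,-1],[0.02,0.02,0.2,0,-1],[0.05,0.05,0.22,0,-1],[0.08,0.08,0.23,0,-1],[0.11,0.105,0.23,0,-1],[0.14,0.13,0.23,0,-1],[0.17,0.155,0.23,0,-1]]]'

```text
t: 1.83
tcp_pos: [0.3229, -0.5034, 0.4621]
eef_rot: [3.119, 0.364, 0.001]
wrist_force: [0.8, -1.7, -0.2]
opening: 0.0
gripper_force: 0.0
```

Call:
move_arm --deltas '[[[0.03,0.025,0,0,-1],[0.06,0.05,0,0,-1],[0.09,0.075,0,0,-1],[0.12,0.1,0,0,-1],[0.15,0.125,0,0,-1],[0.18,0.15,0,0,-1],[0.21,0.175,0,0,-1],[0.24,0.2,0,0,-1],[0.27,0.23,0,0,-1],[0.29,0.26,0,0,-1]]]'

```text
t: 2.67
tcp_pos: [0.6137, -0.2434, 0.4606]
eef_rot: [-3.12, -0.365, 0.0]
wrist_force: [1.1, -1.4, 0.2]
opening: -0.0004
gripper_force: 0.0
```

```bash
python3 - <<'E'
from h import *
s=arm.get_obs(); print(s['t'],s['tcp_pos'],s['eef_rot'],s['opening'],s['wrist_force'])
p=arm.capture('wrist'); R=cv2.Rodrigues(np.array(p['rvec'],float))[0]; print('wrist cam at',-R.T@np.array(p['tvec']).ravel(),'axes',R.round(2),p['vfov'])
E
```

```text
2.6667 [ 0.61372337 -0.24337918  0.46062584] [-3.11975303e+00 -3.64748198e-01  4.56572561e-04] -0.00035036076063086783 [ 1.0748136  -1.43246332  0.22796386]
wrist cam at [ 0.69246647 -0.22525548  0.60320554] axes [[ 0.23 -0.97 -0.  ]
 [-0.92 -0.22  0.32]
 [-0.31 -0.07 -0.95]] 61.072787426033415
```

Call:
move_arm --deltas '[[[0,0.035,0,0,-1],[-0.005,0.07,0,0,-1],[-0.01,0.105,0,0,-1],[-0.015,0.14,0,0,-1],[-0.02,0.175,0,0,-1],[-0.025,0.21,0,0,-1],[-0.03,0.245,0,-0.06,-1],[-0.035,0.28,0,-0.12,-1],[-0.04,0.315,0,-0.18,-1],[-0.045,0.35,0,-0.26,-1]]]'

```text
t: 3.55
tcp_pos: [0.5662, 0.1065, 0.4616]
eef_rot: [3.141, -0.047, 0.001]
wrist_force: [1.1, -1.1, -0.4]
opening: -0.0002
gripper_force: 0.0
```

Call:
move_arm --deltas '[[[-0.005,0.035,0,0,-1],[-0.01,0.07,-0.01,0,-1],[-0.02,0.105,-0.02,0,-1],[-0.028,0.135,-0.04,0,-1],[-0.028,0.145,-0.08,0,-1],[-0.028,0.145,-0.12,0,-1],[-0.028,0.145,-0.16,0,-1],[-0.028,0.145,-0.2,0,-1],[-0.028,0.145,-0.24,0,-1],[-0.028,0.145,-0.28,0,-1]]]'

```text
t: 4.38
tcp_pos: [0.5387, 0.2498, 0.1798]
eef_rot: [-3.141, 0.043, -0.001]
wrist_force: [1.6, 0.5, -0.4]
opening: 0.0003
gripper_force: 0.0
```

```bash
python3 - <<'E'
from h import *
import b
s=arm.get_obs(); print(s['t'],s['tcp_pos'],s['eef_rot'],s['wrist_force'])
p=arm.capture('wrist'); b.board('wrist',p,y0=.12)
cv2.imwrite('pics/d.png',p['frame'][:,:,::-1])
E
```

```text
4.3833 [0.53865886 0.24982227 0.17980156] [-3.14100777e+00  4.28089685e-02 -1.05170418e-03] [ 1.64674223  0.49703841 -0.36378476]
wrist z 0.07576548971732308 n 12470 edge [0.03337351 0.49283422] [0.03338941 0.57221123] width 0.07929482998442805 end y [0.2067 0.2065 0.2061 0.2056 0.2052]
```

View pics/d.png

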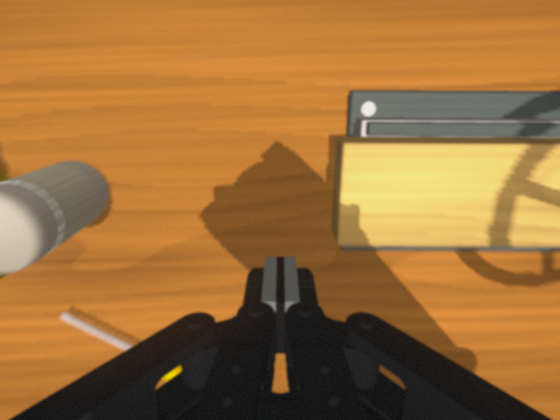

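The wrist picture shows the board end at column 335 and the fingers at (280,280), clear of it. Next I lower and push.

Call:
move_arm --deltas '[[[0,0,-0.04,0,-1],[0,0,-0.08,0,-1],[0,0,-0.11,0,-1],[0,0,-0.121,0,-1],[0,-0.015,-0.121,0,-1],[0,-0.025,-0.121,0,-1],[0,-0.032,-0.121,0,-1],[0,-0.037,-0.121,0,-1],[0,-0.042,-0.121,0,-1],[-0.001,-0.047,-0.121,0,-1]]]'

```text
t: 5.27
tcp_pos: [0.5388, 0.2032, 0.0617]
eef_rot: [-3.14, 0.043, -0.004]
wrist_force: [0.8, 3.1, 4.0]
opening: -0.0002
gripper_force: 1.6
```

Call:
move_arm --deltas '[[[0,-0.004,0,0,-1],[0,-0.008,0,0,-1],[0,-0.012,0,0,-1],[0,-0.016,0,0,-1],[-0.001,-0.02,0,0,-1],[-0.001,-0.024,0,0,-1],[-0.001,-0.028,0,0,-1],[-0.001,-0.03,0,0,-1]]]'

```text
t: 5.93
tcp_pos: [0.5368, 0.1723, 0.0602]
eef_rot: [3.141, -0.043, -0.0]
wrist_force: [0.6, 2.5, 1.6]
opening: -0.0001
gripper_force: 1.3
```

```bash
python3 - <<'E'
from h import *
import b
s=arm.get_obs(); print(s['t'],s['tcp_pos'],s['wrist_force'])
for n in ('wrist','side'):
    p=arm.capture(n)
    try: b.board(n,p,y0=.06)
    except Exception as e: print(e)
E
```

```text
5.9333 [0.53680592 0.17230323 0.06018475] [0.59744581 2.51961344 1.57748769]
wrist z 0.07570269300821622 n 35497 edge [0.39333736 0.46285405] [0.01706234 0.57379645] width 0.07357572677596325 end y [0.1261 0.1564 0.1853 0.158  0.1578]
zero-size array to reduction operation maximum which has no identity
```

Call:
move_arm --deltas '[[[0,-0.001,0,0,-1],[0,-0.002,0,0,-1],[0,-0.003,0,0,-1],[0,-0.004,0,0,-1]]]'

```text
t: 6.37
tcp_pos: [0.5368, 0.169, 0.0602]
eef_rot: [3.141, -0.043, -0.0]
wrist_force: [0.9, 0.8, 0.1]
opening: 0.0005
gripper_force: 0.6
```

Call:
move_arm --deltas '[[[0,-0.001,0,0,-1],[0,-0.002,0,0,-1],[0,-0.003,0,0,-1]]]'

```text
t: 6.62
tcp_pos: [0.5368, 0.166, 0.0602]
eef_rot: [-3.141, 0.043, 0.0]
wrist_force: [0.3, 2.5, -1.2]
opening: 0.0001
gripper_force: 0.6
```

Call:
move_arm --deltas '[[[0,-0.001,0,0,-1],[0,-0.002,0,0,-1],[0,-0.002,0,0,-1]]]'

```text
t: 6.87
tcp_pos: [0.5372, 0.1648, 0.0605]
eef_rot: [-3.14, 0.042, -0.002]
wrist_force: [1.0, 3.8, -1.2]
opening: 0.0002
gripper_force: 2.5
```

Call:
move_arm --deltas '[[[0,-0.001,0,0,-1],[0,-0.002,0,0,-1],[0,-0.002,0,0,-1]]]'

```text
t: 7.12
tcp_pos: [0.5378, 0.1644, 0.061]
eef_rot: [-3.138, 0.041, -0.004]
wrist_force: [2.8, 13.0, -0.1]
opening: -0.0001
gripper_force: 6.1
```

Call:
move_arm --deltas '[[[0,-0.001,0,0,-1],[0,-0.002,0,0,-1],[0,-0.002,0,0,-1]]]'

```text
t: 7.37
tcp_pos: [0.5382, 0.1642, 0.0614]
eef_rot: [-3.136, 0.039, -0.006]
wrist_force: [2.8, 19.2, -0.2]
opening: 0.0001
gripper_force: 9.9
```

Call:
move_arm --deltas '[[[0,0.015,0,0,-1],[0,0.05,0,0,-1],[0.02,0.06,0.04,0,-1],[0.04,0.06,0.08,0,-1],[0.07,0.06,0.12,0,-1],[0.1,0.05,0.15,0,-1],[0.13,0.03,0.16,0,-1],[0.155,0.0,0.16,0,-1],[0.165,-0.03,0.16,0,-1],[0.165,-0.06,0.15,0,-1]]]'

```text
t: 8.2
tcp_pos: [0.7053, 0.0973, 0.2119]
eef_rot: [-3.141, 0.046, -0.006]
wrist_force: [0.1, -0.5, 0.2]
opening: -0.0002
gripper_force: 0.0
```

```bash
python3 - <<'E'
from h import *
import b
s=arm.get_obs(); print(s['t'],s['tcp_pos'],s['wrist_force'])
p=arm.capture('side'); b.board('side',p,y0=.05)
E
```

```text
8.2 [0.70527993 0.09733326 0.21189406] [ 0.14552239 -0.53518134  0.20356909]
side z 0.07585655646729836 n 650 edge [0.0239497 0.4978245] [0.02958648 0.57472512] width 0.07722392686525154 end y [0.1533 0.154  0.1528 0.1543 0.1522]
```

Call:
move_arm --deltas '[[[0,-0.03,0,0,-1],[0,-0.06,0,0,-1],[0,-0.09,-0.005,0,-1],[0,-0.105,-0.005,0,-1],[0,-0.105,-0.005,0,-1]]]'

```text
t: 8.67
tcp_pos: [0.7015, -0.0102, 0.2047]
eef_rot: [3.139, -0.051, -0.002]
wrist_force: [-0.0, -0.2, -0.1]
opening: -0.0
gripper_force: 0.0
```

```bash
python3 - <<'E'
from h import *
s=arm.get_obs(); print(s['t'],s['tcp_pos'],s['wrist_force'])
p=arm.capture('wrist'); cv2.imwrite('pics/e.png',p['frame'][:,:,::-1]); np.savez('w1.npz',**p)
for o in('foot_face','sleeve_end','foot','board'): print(o,[(np.round(x['box']),round(x['score'],2)) for x in arm.boxes_of(p,o)[:2]])
E
```

```text
8.6667 [ 0.70149287 -0.01023165  0.20471647] [-0.03042662 -0.19269163 -0.14565683]
foot_face [(array([267., 379.,  21.,  12.]), 0.62), (array([276., 378.,  17.,  13.]), 0.59)]
sleeve_end [(array([271., 382.,  16.,   7.]), 0.65), (array([ 89., 280., 253.,  82.]), 0.35)]
foot [(array([271., 378.,  17.,  11.]), 0.63), (array([ 94., 257., 391., 135.]), 0.28)]
board [(array([111., 309., 175.,  77.]), 0.74)]
```

View pics/e.png

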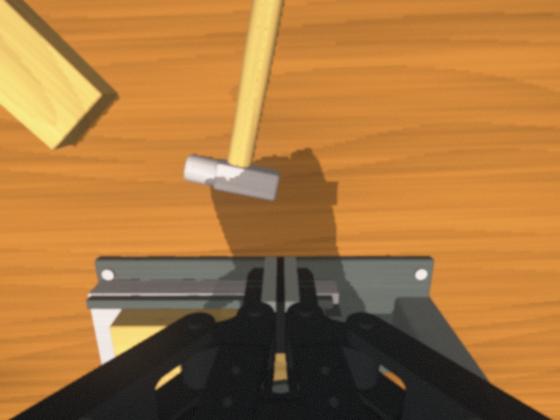

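The wrist picture shows the gripper hiding the foot, which is at the bottom near (280,380). I'll use the stored scene depth for the foot instead.

```bash
python3 - <<'E'
from h import *
p=dict(np.load('scene.npz')); C=cloud(p); F=p['frame'].astype(int)
for v in range(196,236,1):
    r=[]
    for u in range(272,296,3):
        q=C[v,u]; r.append('%4d/%4d/%3d'%(q[0]*1e3,q[2]*1e3,F[v,u].mean()))
    print(v,' '.join(r))
print(C[215,272:296:3,1])
c=np.array([.5355,-.0055])
for z in(.12,.125,.13,.135):  # project disc rim front
    print(z,proj(p,np.array([[c[0]+.024,c[1],z],[c[0],c[1]-.024,z],[c[0],c[1]+.024,z],[c[0]+.02,c[1],z+.018]])).round(1).tolist())
E
```

```text
196  555/ 219/ 57  557/ 222/ 59  557/ 224/ 60  557/ 226/ 66  558/ 229/ 68  555/ 226/ 70  557/ 231/ 71  544/ 215/ 60
197  555/ 214/ 61  555/ 216/ 61  557/ 220/ 58  559/ 224/ 63  560/ 227/ 60  555/ 223/ 62  554/ 223/ 60  542/ 208/ 63
198  555/ 210/ 70  556/ 213/ 67  556/ 215/ 58  560/ 221/ 60  558/ 221/ 62  557/ 221/ 61  556/ 221/ 59  385/   1/ 70
199  399/   0/ 82  395/  -2/ 77  556/ 211/ 58  557/ 213/ 61  560/ 219/ 61  556/ 215/ 61  556/ 217/ 60 1162/1006/ 78
200  404/   2/ 85  402/   1/ 85  558/ 210/ 66  558/ 211/ 62  558/ 213/ 63  557/ 213/ 60  556/ 213/ 61  393/   1/ 86
201  406/   0/ 88  405/   0/ 85  546/ 189/ 72  558/ 207/ 68  559/ 210/ 67  557/ 209/ 69  540/ 188/ 70  396/   0/ 89
202  409/   0/ 87  408/   0/ 86  547/ 186/ 75  550/ 192/ 78  550/ 193/ 80  548/ 192/ 75  539/ 183/ 76  402/   3/ 89
203  416/   3/ 87  416/   4/ 88  547/ 182/ 78  551/ 189/ 81  550/ 190/ 82  545/ 184/ 81  541/ 180/ 76  403/   0/ 88
204  420/   2/ 83  416/   0/ 83  545/ 175/ 78  551/ 185/ 85  550/ 186/ 84  547/ 183/ 83  538/ 173/ 78  408/   1/ 83
205  422/   0/ 78  419/  -1/ 79  545/ 170/ 76  549/ 178/
[... 3220 characters left out ...]
142  548/  41/145  546/  39/129  543/  38/112  566/  75/122  563/  73/132  564/  77/133
234  555/  42/139  553/  41/144  552/  42/146  552/  44/141  550/  42/132 1162/1006/125  569/  78/132  565/  73/133
235  558/  41/142  557/  42/144  555/  41/144  552/  39/146  551/  39/143  570/  71/119  570/  74/123  569/  75/127
[-0.048404   -0.04143333 -0.02249319 -0.01453117 -0.00635448  0.00153256
  0.00973031  0.01401394]
0.12 [[283.3, 221.3], [276.0, 213.0], [293.4, 215.3], [283.6, 216.3]]
0.125 [[283.3, 220.3], [276.0, 211.9], [293.5, 214.2], [283.6, 215.2]]
0.13 [[283.3, 219.2], [276.0, 210.8], [293.5, 213.2], [283.6, 214.1]]
0.135 [[283.3, 218.1], [276.0, 209.8], [293.6, 212.1], [283.6, 213.0]]
```

Foot face is about 43 mm above the board, so I need about 51 mm, or roughly 8.0 rad (459°). Next I enter the wheel at azimuth 120°, behind the 72° spoke.

Call:
move_arm --deltas '[[[0,0,0.04,0,-1],[0,0.01,0.08,0,-1],[-0.03,0.02,0.11,0,-1],[-0.065,0.03,0.12,0,-1],[-0.1,0.04,0.12,0,-1],[-0.135,0.049,0.12,0,-1],[-0.17,0.049,0.12,0,-1],[-0.192,0.049,0.11,0,-1],[-0.192,0.049,0.075,0,-1],[-0.192,0.049,0.075,0,-1]]]'

```text
t: 9.75
tcp_pos: [0.507, 0.0445, 0.2768]
eef_rot: [3.14, -0.04, -0.006]
wrist_force: [-0.3, 0.0, -1.2]
opening: 0.0003
gripper_force: 0.0
```

Call:
move_arm --deltas '[[[0,0,-0.02,0,-1],[0,0,-0.038,0,-1],[0,0,-0.038,0,-1]]]'

```text
t: 10.0
tcp_pos: [0.5091, 0.0445, 0.2403]
eef_rot: [-3.141, 0.041, 0.006]
wrist_force: [-0.7, 0.3, -0.2]
opening: -0.0001
gripper_force: 0.0
```

```bash
python3 - <<'E'
from h import *
s=arm.get_obs(); print(s['t'],s['tcp_pos'],s['wrist_force'],s['gripper_force'])
c=np.array([.5352,-.0063])
def stroke(a0,a1,n,r=.052):
    q=[c+r*np.array([np.cos(a),np.sin(a)]) for a in np.radians(np.linspace(a0,a1,n+1))]
    print([[round(float(x[0]-q[0][0]),3),round(float(x[1]-q[0][1]),3)] for x in q[1:]],q[0],q[-1])
stroke(120,10,20);stroke(140,10,20)
E
```

```text
10.0 [0.50907068 0.04452457 0.24034923] [-0.73597522  0.26605629 -0.23885461] 0.0
[[0.004, 0.002], [0.009, 0.004], [0.014, 0.006], [0.019, 0.006], [0.024, 0.007], [0.029, 0.007], [0.034, 0.006], [0.039, 0.005], [0.043, 0.004], [0.048, 0.002], [0.052, -0.0], [0.057, -0.003], [0.06, -0.006], [0.064, -0.01], [0.067, -0.013], [0.07, -0.017], [0.073, -0.022], [0.075, -0.026], [0.076, -0.031], [0.077, -0.036]] [0.5092     0.03873332] [0.58641    0.00272971]
[[0.004, 0.004], [0.009, 0.008], [0.013, 0.011], [0.019, 0.014], [0.024, 0.016], [0.03, 0.018], [0.036, 0.018], [0.042, 0.019], [0.048, 0.018], [0.053, 0.017], [0.059, 0.015], [0.064, 0.012], [0.069, 0.009], [0.074, 0.006], [0.078, 0.002], [0.082, -0.003], [0.085, -0.008], [0.088, -0.013], [0.09, -0.019], [0.091, -0.024]] [0.49536569 0.02712496] [0.58641    0.00272971]
```

Call:
move_arm --deltas '[[[0.004,-0.003,0,0,-1],[0.009,-0.002,0,0,-1],[0.014,0.0,0,0,-1],[0.019,0.001,0,0,-1],[0.024,0.001,0,0,-1],[0.029,0.001,0,0,-1],[0.034,0.0,0,0,-1],[0.039,-0.001,0,0,-1],[0.043,-0.002,0,0,-1],[0.048,-0.004,0,0,-1]]]'

```text
t: 10.83
tcp_pos: [0.558, 0.0401, 0.2422]
eef_rot: [-3.141, 0.042, 0.001]
wrist_force: [-3.3, 1.4, -0.1]
opening: -0.0001
gripper_force: 1.7
```

Call:
move_arm --deltas '[[[0.004,-0.002,0,0,-1],[0.009,-0.005,0,0,-1],[0.012,-0.008,0,0,-1],[0.016,-0.012,0,0,-1],[0.019,-0.015,0,0,-1],[0.022,-0.019,0,0,-1],[0.025,-0.024,0,0,-1],[0.027,-0.028,0,0,-1],[0.028,-0.033,0,0,-1],[0.029,-0.038,0,0,-1]]]'

```text
t: 11.67
tcp_pos: [0.587, 0.0017, 0.2423]
eef_rot: [-3.141, 0.043, -0.0]
wrist_force: [-1.6, 3.6, 0.4]
opening: -0.0
gripper_force: 1.7
```

Call:
move_arm --deltas '[[[0,0.004,0.01,0,-1],[0,0.004,0.04,0,-1],[-0.01,0.01,0.055,0,-1],[-0.035,0.022,0.055,0,-1],[-0.065,0.022,0.055,0,-1],[-0.094,0.022,0.055,0,-1],[-0.094,0.022,0.055,0,-1]]]'

```text
t: 12.25
tcp_pos: [0.4892, 0.0242, 0.2985]
eef_rot: [3.14, -0.042, 0.001]
wrist_force: [2.5, -0.1, 0.8]
opening: -0.0
gripper_force: 0.0
```

```bash
cat > sp.py <<'E'
from h import *
def spokes(names=('scene','side','wrist')):
    c=np.array([.5352,-.0063]); best=[]
    for n in names:
        p=arm.capture(n); C=cloud(p); W=C[(C[...,2]>.243)&(C[...,2]<.272)&(p['range_z']>0)]
        d=np.hypot(*(W[:,:2]-c).T); q=W[(d>.04)&(d<.076)]; a=np.degrees(np.arctan2(q[:,1]-c[1],q[:,0]-c[0]))
        h,e=np.histogram(a,36,(-180,180)); print(n,[(int(e[i]+5),int(h[i])) for i in range(36) if h[i]>5])
if __name__=='__main__':
    s=arm.get_obs(); print(s['t'],s['tcp_pos'],s['wrist_force']); spokes()
E
python3 sp.py
```

```text
12.25 [0.4892456  0.02419141 0.29845779] [ 2.5382511  -0.12388753  0.81811907]
scene [(-135, 31), (-125, 29), (-15, 55), (105, 47), (115, 25)]
side [(-135, 9), (-15, 28), (-5, 18), (105, 30), (115, 15)]
wrist [(-145, 17), (-135, 935), (-125, 342), (-25, 212), (-15, 1862), (-5, 56), (105, 625), (115, 815), (125, 13)]
```

Call:
move_arm --deltas '[[[0,0,-0.03,0,-1],[0,0,-0.055,0,-1],[0,0,-0.055,0,-1],[0.003,0.004,-0.055,0,-1],[0.007,0.008,-0.055,0,-1],[0.012,0.012,-0.055,0,-1],[0.016,0.015,-0.055,0,-1],[0.022,0.018,-0.055,0,-1],[0.027,0.02,-0.055,0,-1],[0.033,0.022,-0.055,0,-1]]]'

```text
t: 13.23
tcp_pos: [0.5264, 0.0464, 0.2426]
eef_rot: [-3.141, 0.043, -0.0]
wrist_force: [-4.5, -2.3, 1.2]
opening: 0.0007
gripper_force: 1.6
```

Call:
move_arm --deltas '[[[0.006,0,0,0,-1],[0.012,0.001,0,0,-1],[0.018,0,0,0,-1],[0.023,-0.001,0,0,-1],[0.029,-0.003,0,0,-1],[0.034,-0.006,0,0,-1],[0.039,-0.009,0,0,-1],[0.044,-0.012,0,0,-1],[0.048,-0.016,0,0,-1],[0.052,-0.021,0,0,-1]]]'

```text
t: 14.07
tcp_pos: [0.5783, 0.025, 0.2423]
eef_rot: [-3.141, 0.042, -0.0]
wrist_force: [-3.0, 1.6, 0.1]
opening: 0.0002
gripper_force: 1.5
```

Call:
move_arm --deltas '[[[0.003,-0.005,0,0,-1],[0.006,-0.01,0,0,-1],[0.008,-0.016,0,0,-1],[0.009,-0.021,0,0,-1],[0.009,-0.021,0,0,-1],[0.009,-0.017,0.01,0,-1],[0.009,-0.017,0.055,0,-1],[-0.025,0.001,0.055,0,-1],[-0.055,0.001,0.055,0,-1],[-0.085,0.001,0.055,0,-1]]]'

```text
t: 14.9
tcp_pos: [0.4921, 0.0275, 0.2985]
eef_rot: [-3.141, 0.04, -0.003]
wrist_force: [0.1, -0.4, -0.2]
opening: -0.0001
gripper_force: 0.0
```

```bash
python3 sp.py
```

```text
14.9 [0.49207348 0.02747312 0.29849722] [ 0.06586815 -0.39594997 -0.22014216]
scene [(-135, 21), (-125, 36), (-15, 40), (-5, 18), (105, 26), (115, 44)]
side [(-135, 10), (-125, 7), (-15, 14), (-5, 33), (105, 21), (115, 22)]
wrist [(-135, 761), (-125, 561), (-25, 58), (-15, 1403), (-5, 477), (105, 321), (115, 1073), (125, 57)]
```

Call:
move_arm --deltas '[[[0,-0.002,-0.03,0,-1],[0,-0.002,-0.055,0,-1],[0,-0.002,-0.055,0,-1],[0.003,0.002,-0.055,0,-1],[0.007,0.006,-0.055,0,-1],[0.012,0.01,-0.055,0,-1],[0.016,0.013,-0.055,0,-1],[0.022,0.016,-0.055,0,-1],[0.027,0.018,-0.055,0,-1],[0.033,0.02,-0.055,0,-1]]]'

```text
t: 15.88
tcp_pos: [0.5264, 0.0464, 0.2426]
eef_rot: [-3.141, 0.043, -0.0]
wrist_force: [-4.2, -1.3, 0.7]
opening: 0.0
gripper_force: 1.7
```

Call:
move_arm --deltas '[[[0.006,0,0,0,-1],[0.012,0.001,0,0,-1],[0.018,0,0,0,-1],[0.023,-0.001,0,0,-1],[0.029,-0.003,0,0,-1],[0.034,-0.006,0,0,-1],[0.039,-0.009,0,0,-1],[0.044,-0.012,0,0,-1],[0.048,-0.016,0,0,-1],[0.052,-0.021,0,0,-1]]]'

```text
t: 16.72
tcp_pos: [0.5784, 0.025, 0.2423]
eef_rot: [-3.141, 0.042, -0.0]
wrist_force: [-1.6, 3.0, 1.0]
opening: -0.0001
gripper_force: 1.5
```

Call:
move_arm --deltas '[[[0.003,-0.005,0,0,-1],[0.006,-0.01,0,0,-1],[0.008,-0.016,0,0,-1],[0.009,-0.021,0,0,-1],[0.009,-0.023,0,0,-1],[0.009,-0.019,0.01,0,-1],[0.009,-0.019,0.055,0,-1],[-0.025,0.0,0.055,0,-1],[-0.055,0.0,0.055,0,-1],[-0.085,0.0,0.055,0,-1]]]'

```text
t: 17.55
tcp_pos: [0.4921, 0.0263, 0.2985]
eef_rot: [-3.141, 0.04, -0.003]
wrist_force: [-0.8, -0.5, 0.4]
opening: 0.0001
gripper_force: 0.0
```

```bash
python3 sp.py; cat > ft.py <<'E'
from h import *
from sp import *
def foot():
    c=np.array([.5352,-.0063])
    Z=[];S=[];B=[]
    for _ in range(3):
        p=arm.capture('scene'); C=cloud(p); d=np.hypot(C[...,0]-c[0],C[...,1]-c[1])
        B.append(np.median(C[(abs(C[...,0]-.54)<.03)&(C[...,1]>.06)&(C[...,1]<.14)&(abs(C[...,2]-.076)<.01)][:,2]))
        for v in range(195,240):
            for u in range(270,296):
                z=C[v,u,2]
                if d[v,u]<.03 and .07<z<.2: Z.append((v,u,z,d[v,u],C[v,u,0]))
    Z=np.array(Z); print('board top',np.median(B))
    for v in np.unique(Z[:,0]):
        s=Z[Z[:,0]==v]; print(int(v),len(s),'z %.4f d %.4f x %.4f'%tuple(np.median(s[:,2:],0)))
E
python3 -c "
from ft import *
foot()"
```

```text
17.55 [0.49207654 0.02632814 0.29851871] [-0.76795338 -0.49946893  0.38475228]
scene [(-135, 24), (-125, 29), (-25, 6), (-15, 46), (-5, 13), (105, 41), (115, 30)]
side [(-135, 11), (-15, 24), (-5, 23), (105, 28), (115, 16)]
wrist [(-145, 6), (-135, 879), (-125, 426), (-25, 131), (-15, 1591), (-5, 239), (105, 507), (115, 918), (125, 27)]
board top 0.07690703939623475
201 9 z 0.1582 d 0.0214 x 0.5223
202 39 z 0.1779 d 0.0107 x 0.5376
203 42 z 0.1711 d 0.0113 x 0.5369
204 42 z 0.1664 d 0.0105 x 0.5374
205 45 z 0.1628 d 0.0103 x 0.5380
206 44 z 0.1605 d 0.0104 x 0.5387
214 42 z 0.1387 d 0.0160 x 0.5486
215 41 z 0.1334 d 0.0160 x 0.5487
216 48 z 0.1276 d 0.0165 x 0.5473
217 50 z 0.1237 d 0.0167 x 0.5471
218 53 z 0.1173 d 0.0169 x 0.5473
219 57 z 0.1109 d 0.0178 x 0.5454
220 59 z 0.0915 d 0.0174 x 0.5371
221 63 z 0.0895 d 0.0149 x 0.5374
222 63 z 0.0893 d 0.0156 x 0.5405
223 63 z 0.0887 d 0.0171 x 0.5435
224 62 z 0.0887 d 0.0192 x 0.5467
225 63 z 0.0878 d 0.0200 x 0.5486
226 59 z 0.0827 d 0.0207 x 0.5501
227 55 z 0.0775 d 0.0204 x 0.5501
228 52 z 0.0768 d 0.0212 x 0.5518
229 47 z 0.0773 d 0.0237 x 0.5554
230 38 z 0.0767 d 0.0255 x 0.5587
231 27 z 0.0762 d 0.0276 x 0.5619
232 8 z 0.0747 d 0.0293 x 0.5637
```

Gap is about 6.5 mm, so one more stroke of about 125° leaves the foot roughly 7 mm in.

Call:
move_arm --deltas '[[[0,-0.001,-0.03,0,-1],[0,-0.001,-0.055,0,-1],[0,-0.001,-0.055,0,-1],[0.003,0.003,-0.055,0,-1],[0.007,0.007,-0.055,0,-1],[0.012,0.011,-0.055,0,-1],[0.016,0.014,-0.055,0,-1],[0.022,0.017,-0.055,0,-1],[0.027,0.019,-0.055,0,-1],[0.033,0.021,-0.055,0,-1]]]'

```text
t: 18.68
tcp_pos: [0.5264, 0.0464, 0.2426]
eef_rot: [-3.141, 0.043, -0.0]
wrist_force: [-3.9, -1.8, 1.7]
opening: 0.0001
gripper_force: 1.6
```

Call:
move_arm --deltas '[[[0.006,0,0,0,-1],[0.012,0.001,0,0,-1],[0.018,0,0,0,-1],[0.023,-0.001,0,0,-1],[0.029,-0.003,0,0,-1],[0.034,-0.006,0,0,-1],[0.039,-0.009,0,0,-1],[0.044,-0.012,0,0,-1],[0.048,-0.016,0,0,-1],[0.052,-0.021,0,0,-1]]]'

```text
t: 19.52
tcp_pos: [0.5783, 0.025, 0.2423]
eef_rot: [-3.141, 0.042, -0.0]
wrist_force: [-3.4, 2.4, 0.1]
opening: 0.0
gripper_force: 1.6
```

Call:
move_arm --deltas '[[[0.003,-0.005,0,0,-1],[0.006,-0.01,0,0,-1],[0.008,-0.016,0,0,-1],[0.009,-0.021,0,0,-1],[0.009,-0.025,0,0,-1],[0.009,-0.026,0,0,-1],[0.009,-0.02,0,0,-1],[0.009,-0.018,0.03,0,-1],[0.005,-0.01,0.065,0,-1],[-0.02,0.0,0.085,0,-1]]]'

```text
t: 20.35
tcp_pos: [0.5603, 0.0252, 0.3299]
eef_rot: [-3.141, 0.044, -0.004]
wrist_force: [-1.4, -0.1, 0.8]
opening: -0.0001
gripper_force: 0.0
```

```bash
python3 sp.py;python3 -c "
from ft import *
foot()
import b
p=arm.capture('side'); b.board('side',p,y0=.09)
p=arm.capture('scene'); cv2.imwrite('pics/f.png',cv2.resize(p['frame'][130:275,205:370,::-1],None,fx=4,fy=4,interpolation=2))"
```

```text
20.35 [0.56026478 0.02520929 0.32987294] [-1.39081632 -0.09988775  0.75534737]
scene [(-135, 46), (-125, 12), (-25, 15), (-15, 48), (105, 56), (115, 11)]
side [(-135, 32), (-15, 37), (-5, 7), (105, 36), (115, 9)]
wrist [(-145, 35), (-135, 656), (-125, 88), (-25, 274), (-15, 882), (105, 444), (115, 74)]
board top 0.076917994579277
202 24 z 0.1810 d 0.0076 x 0.5412
203 23 z 0.1764 d 0.0083 x 0.5410
204 36 z 0.1704 d 0.0096 x 0.5387
205 36 z 0.1651 d 0.0097 x 0.5385
206 42 z 0.1591 d 0.0117 x 0.5371
214 41 z 0.1388 d 0.0162 x 0.5485
215 42 z 0.1337 d 0.0163 x 0.5488
216 43 z 0.1276 d 0.0162 x 0.5483
217 47 z 0.1235 d 0.0167 x 0.5475
218 52 z 0.1176 d 0.0174 x 0.5472
219 56 z 0.1107 d 0.0172 x 0.5464
220 58 z 0.1059 d 0.0172 x 0.5464
221 61 z 0.0998 d 0.0177 x 0.5451
222 62 z 0.0848 d 0.0177 x 0.5409
223 61 z 0.0830 d 0.0167 x 0.5412
224 62 z 0.0820 d 0.0171 x 0.5428
225 63 z 0.0813 d 0.0188 x 0.5456
226 61 z 0.0812 d 0.0192 x 0.5483
227 57 z 0.0802 d 0.0215 x 0.5513
228 54 z 0.0777 d 0.0213 x 0.5532
229 48 z 0.0764 d 0.0234 x 0.5553
230 39 z 0.0769 d 0.0253 x 0.5583
231 28 z 0.0774 d 0.0280 x 0.5620
232 7 z 0.0749 d 0.0294 x 0.5639
side z 0.07575134411224643 n 397 edge [0.02688471 0.49741665] [0.04625788 0.57283501] width 0.07845884214826393 end y [0.1532 0.1523 0.1549 0.1539 0.1508]
```

View pics/f.png

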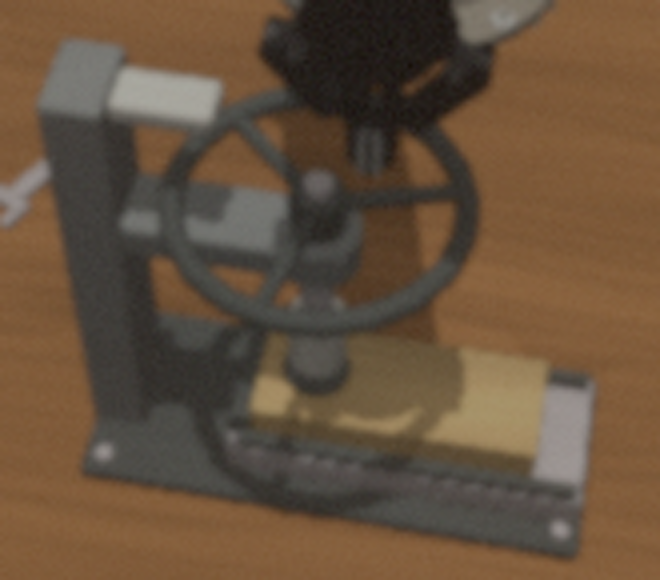

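The picture shows the foot seated on the board at (318,375), the board end near (545,410) still home, and the fingers clear above the wheel at (370,150). Compression is about 7 mm by both estimates.

Call:
move_arm --deltas '[[[0,0.01,0.03,0,-1],[0,0.02,0.06,0,-1],[0,0.02,0.08,0,-1],[0,0.02,0.08,0,-1],[0,0.02,0.08,0,-1]]]'

```text
t: 21.17
tcp_pos: [0.5584, 0.0449, 0.4073]
eef_rot: [-3.141, 0.043, -0.001]
wrist_force: [0.4, 0.9, -0.4]
opening: -0.0
gripper_force: 0.0
```

```bash
python3 -c "
from rig import arm
print(arm.get_obs()['t'],arm.get_obs()['tcp_pos']); print(arm.job_done())"
```

```text
21.1667 [0.55841627 0.04490944 0.40727106]
the job is handed in; nothing more can be done
None
```

I handed the job in at about 21 s: the board is against the end stop, the wheel is wound about 1.24 turns clockwise, and the foot sits on the board about 7 mm into its sleeve by camera estimate; the hand-in gave no verdict.

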